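# Unlatch the book crate's gate and hold it wide

## Task

Open the steel mesh book crate so that a colleague can take the books out: squeeze the yellow safety catch on the gate's top rail fully home, then the red bolt catch, and swing the gate out by its black pull, past the half-way detent, until it stands at least square to where it was when shut. It will not stay wide by itself, so finish with the gripper still holding it wide open. Leave the books and everything else on the table where they are.

Things in the scene. Friction and masses are not known exactly. Their poses are not given: they have to be found in the camera images.
- gate (a joint): angle of the crate's gate, rad: 0 shut, 1.57 square, stop at 1.75. Grey mesh gate 226 mm wide, rail top 165 mm above the table; turns outwards, clockwise seen from above, about hinge_axis. A spring shuts it (1 N at the pull when shut, 2 N when wide); a detent at 1.05 rad adds 2 to 3 N from 0.75 to 1.05. Let go when wide, it swings back against the detent, to about 1.15.
- safety_catch (a joint): travel of the yellow safety catch, m: 0 locked, 0.012 squeezed fully home. About 5 N moves it; it stays where it is put. While locked it blocks the red bolt catch; from 0.0095 on the bolt is free.
- bolt_catch (a joint): travel of the red bolt catch, m: 0 bolt in the crate's strike, 0.012 squeezed fully home with the bolt drawn; the gate is free from about 0.009 on. About 5 N moves it (once the safety catch is home); it stays where it is put.
- safety_pinch (a point): on the gate, axes as hinge_axis when shut. Pinch the safety catch here, closing along y (across the gate): mid-way between the outer faces of its two tabs once home, 22 mm above the rail's top. Tabs 18 mm wide, 8 thick, 32 tall above the rail (keep fingertips above the rail). Dark fixed tab: outer face at y +22 mm, crate side; yellow moving tab: outer face at y -34 mm locked, -22 home.
- bolt_pinch (a point): on the gate, same axes. Pinch the bolt catch here, closing along x (along the rail): mid-way between the outer faces of its two tabs once home, 22 mm above the rail's top. Tabs 18 mm wide, 8 thick, 32 tall above the rail (keep fingertips above the rail; it is 20 wide). Dark fixed tab: outer face at x -8 mm, hinge side; red moving tab: outer face at x +20 mm locked, +8 home.
- pull (a point): on the gate, same axes, turning with it. On the axis of the black upright round pull, 18 mm across, at the height to grip: its top is 14 mm above, its foot bracket 33 mm below. It stands 55 mm outside the gate's mid-plane, 185 mm along from the hinge; the rail's top is 22 mm below this point.
- hinge_axis (a point): on the gate's upright hinge axis, level with the rail's top, fixed to the crate. x points along the shut gate from hinge to latch, y into the crate. The heavy crate (294 x 341 x 165 mm, open on top) stands fast on the table.
- crate_book_low: green-covered book, 185 x 130 x 32 mm, lying flat on the crate's floor, just inside the gate; origin under its centre. Stays there.
- crate_book_top: ochre book, 175 x 120 x 26 mm, lying on the green-covered one in the crate, its top 71 mm above the table, well below the rims; origin under its centre. Stays there.
- green_book: bystander: green book, 210 x 140 x 35, lying flat on the table left of the crate; origin under its centre (mm)
- mug: bystander: blue ceramic mug, 80 across, 92 tall, handle to its +y; origin under its centre (mm)
- pencil_pot: bystander: aluminium pot 78 across, 100 tall, pencils up to 180; origin under its centre (mm)
- glasses_case: bystander: black glasses case, 155 x 60 x 42; origin under its centre (mm)
- card_stand: bystander: clear stand with a blank card, 60 x 150 foot, 104 tall; origin under its foot (mm)
- stamp: bystander: dark wooden hand stamp, 38 across, 76 tall, standing by the hinge side of the crate; origin under its centre (mm)

How it is judged:
By the outcome, as a careful person would: the job done as asked, in the order asked, and still so for the second after the job is handed in, while the arm keeps its last pose, push and grip.
It also fails if it takes over 61 s, if anything falls off the work surface, if the arm or the gripper's body presses on something with over 40 N, if the wrist force passes 120 N, or if a joint passes its speed limit or range.

## Robot

A 7-joint arm with a two-finger parallel gripper is mounted at the origin on the work surface. World frame = base frame: x ahead of the robot, y to its left, z up, the work surface at z = 0. Lengths are in m, angles in rad, forces in N, time in s.
With the tool pointing down it reaches from about 0.4 to 0.85 m from the base axis. Payload 10.4 kg.
Tool frame: the origin (TCP) lies at the very end of the fingers, on their centre line; the grasp point (between the pads) lies 19 mm behind it (manip.grip_depth is the distance from the TCP to the grasp point, in m); z points along the fingers, x is the direction in which the jaws open and shut, and the axes are right-handed (so a half turn about z gives the same grasp; the last joint's range is limited). The gripper opens to 85 mm and grips with 20 to 120 N. Pads are 22 mm wide; open, the fingers measure 114 mm over their backs; the gripper's body (76 mm by 85 mm) begins 54 mm behind the grasp point. The pads swing forward as they close: fully open they stand 13 mm farther back than shut.
Start: joints at [-1.297, 0.332, -0.065, 1.46, 0.022, 1.35, -0.088], TCP at [0.183, 0.598, 0.231] pointing down, gripper open.
Joint ranges: [-2.6, 2.6], [-0.5, 2.12], [-1.47, 1.34], [0.16, 2.42], [-1.27, 4.41], [0.06, 2.06], [-2.6, 2.6]. Speed limits (rad/s): [2.22, 2.22, 2.79, 2.79, 3.14, 3.14, 3.14].

## Interface

Orientations are given as a unit quaternion [x, y, z, w].
In Python, from workcell import manip, cams gives the robot as it stands. The module is installed in compiled form; this text tells all that it offers.
- The arm moves only by the tool move_arm, never from a script. Its arguments are lists of equal length, an entry for each row: "claw": the opening, from 0 (shut) to 1 (fully open); "dp": the shift along the tool's x, y, z as a fraction of full scale, a list of three; "turn": the turn, a rotation vector about the tool's x, y, z as a fraction of full scale, a list of three. A call has 1 to 8 rows; each row shifts and turns the commanded pose from where the row before left it, along the tool's axes as they then stand; what a row does not reach is not made up. Full scale, the value 1, is 200 mm for a shift and 45 degrees for a turn. A row lasts 1/12 s, in which the tool goes at most 41.7 mm and 7.16 degrees, less where a joint would pass 70% of its speed; a pose out of reach is approached as far as the arm can. A call with a number of a shift or a turn outside -1 to 1 is refused whole. A call with a gripper value outside its range is refused whole. The fingers move at their own pace and stop on an object; "grip_force" is the grip in N (left out, the last holds). Time passes only in rows, so rows that do not move let the fingers close. It gives the time, the measured TCP pose, the force and the opening at its end, in the units of the state.
- manip.get_obs(): the state, without advancing time (a new reading comes with each control period).
- cams.camera(name): name is "scene" or "top" or "wrist"; returns the picture (400x640x3 uint8, red, green, blue); there is no depth.
- cams.camera_info(name): a dict with "fx", "fy", "cx", "cy" (pixels), "pose" (4x4, takes a point from camera to world coordinates); the wrist camera has in their place "tool_from_camera" (4x4, takes a point from camera to tool coordinates, whose origin is the TCP and whose axes are the tool frame's). Camera axes: x right, y down, z forward; pixel columns grow to the right and rows downward; lengths in m; the calibration is good to about 2 mm. A picture is of the moment at which its call begins: read the wrist's pose just before it. camera_info takes no time and is no camera call.
- manip.hand_in(): hands the job in, once; it reports no verdict.
The state is a dict: "clock": time; "joint_pos": joint angles; "joint_velocities": joint speeds; "tau": joint torques, N m; "position": TCP position; "ee_rot": TCP orientation; "ft_force": force on the tool from outside, world axes, zero at the start; "torque": the same for the moment, N m; "grip_width": opening from 0.0 (shut) to 1.0 (fully open).
Only numpy, scipy, OpenCV 4.12 (cv2) and the standard library are available. Lean on these libraries where they do the work, as an engineer would, in place of code of your own. Each camera call takes 0.05 s, during which the arm holds its last target.

## Working session

There is one attempt and no reset: what is moved stays moved. The work goes in short steps, Python scripts to look and compute and a tool call to move; the robot and the scene stay as the last step left them, time stands still between calls to the robot, and variables do not carry over. Pictures are saved under pics/ and viewed, and the job is handed in when it is done.

Besides the shell and the picture viewer there is one more tool, called after "Request:" by a JSON object that holds its "op" and its "data", one argument or row to a line. move_arm: Moves the arm, as the interface text tells. Shift numbers are shares of 200 mm and turn numbers shares of 45 degrees, none past 1 either way. Its arguments: {"type":"object","properties":{"claw":{"type":"array","items":{"type":"number"}},"dp":{"type":"array","items":{"type":"array","items":{"type":"number"}}},"turn":{"type":"array","items":{"type":"array","items":{"type":"number"}}},"grip_force":{"type":"number"}},"required":["claw","dp","turn"]}

```bash
mkdir -p pics; python3 - <<'E'
from workcell import manip,cams
import cv2,numpy as np
np.set_printoptions(precision=4,suppress=True)
o=manip.get_obs();print(o, manip.grip_depth)
for n in ["scene","top"]:
    im=cams.camera(n);cv2.imwrite(f"pics/{n}0.png",im[:,:,::-1]);np.save(f"{n}0.npy",im)
for n in ["scene","top","wrist"]: print(n,cams.camera_info(n))
E
```

```text
{'clock': 0.0, 'joint_pos': array([-1.2966,  0.3329, -0.0647,  1.461 ,  0.0216,  1.3499, -0.0885]), 'joint_velocities': array([ 0.0006,  0.0024, -0.0003, -0.0022,  0.0014, -0.0017,  0.001 ]), 'tau': array([ -0.0006, -62.5454,   0.0488, -39.1602,   0.0161,   0.0101,
        -0.    ]), 'position': array([0.1827, 0.5973, 0.2305]), 'ee_rot': array([ 0.8039,  0.5948, -0.0006,  0.0005]), 'ft_force': array([-0.4147, -0.2937, -0.404 ]), 'torque': array([ 0.0114, -0.0117, -0.0043]), 'grip_width': 1.0013997006648963} 0.0187
scene {'fx': 427.7959991236077, 'fy': 427.7959991236077, 'cx': 323.18216824468766, 'cy': 201.05799083401908, 'pose': array([[ 0.5373,  0.4681, -0.7016,  1.7053],
       [ 0.8434, -0.3033,  0.4435, -0.7003],
       [-0.0052, -0.83  , -0.5578,  1.0604],
       [ 0.    ,  0.    ,  0.    ,  1.    ]])}
top {'fx': 505.9143644434487, 'fy': 505.9143644434487, 'cx': 316.10059091074595, 'cy': 207.04939288952076, 'pose': array([[-0.0147, -0.9838,  0.1788,  0.2493],
       [-0.9999,  0.0157,  0.004 ,  0.0427],
       [-0.0068, -0.1787, -0.9839,  1.6417],
       [ 0.    ,  0.    ,  0.    ,  1.    ]])}
wrist {'fx': 299.08120533454877, 'fy': 299.08120533454877, 'cx': 313.93417865364984, 'cy': 201.87562940034437, 'tool_from_camera': array([[ 1.    ,  0.0019, -0.0004, -0.0001],
       [-0.0017,  0.9638,  0.2665, -0.0686],
       [ 0.0009, -0.2665,  0.9638, -0.1428],
       [ 0.    ,  0.    ,  0.    ,  1.    ]])}
```

View pics/scene0.png

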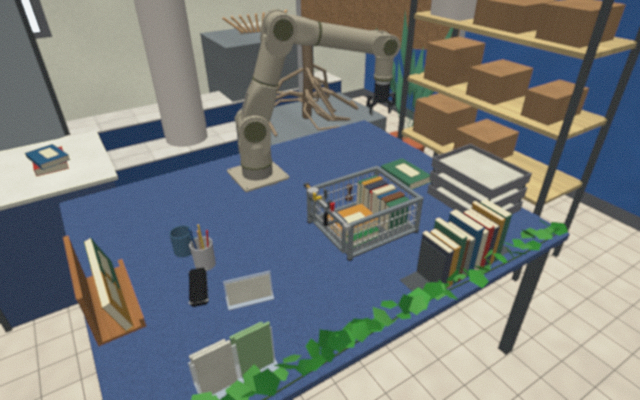

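View pics/top0.png

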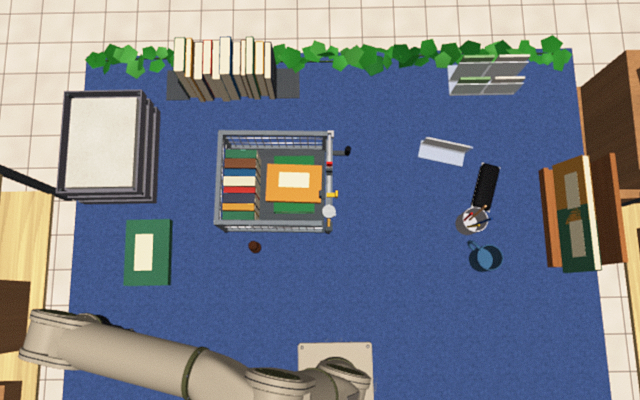

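```bash
cat > h.py <<'E'
import numpy as np,cv2
from workcell import manip,cams
np.set_printoptions(precision=4,suppress=True)
from scipy.spatial.transform import Rotation as R
def ray(n,u,v,T=None):
    c=cams.camera_info(n); P=np.array(c.get("pose") if T is None else T)
    d=P[:3,:3]@np.array([(u-c["cx"])/c["fx"],(v-c["cy"])/c["fy"],1]); return P[:3,3],d
def onz(n,u,v,z,T=None):
    o,d=ray(n,u,v,T); return o+d*(z-o[2])/d[2]
def wristT(obs):
    T=np.eye(4);T[:3,:3]=R.from_quat(obs["ee_rot"]).as_matrix();T[:3,3]=obs["position"]
    return T@np.array(cams.camera_info("wrist")["tool_from_camera"])
E
python3 - <<'E'
from h import *
t=np.load("top0.npy");s=np.load("scene0.npy")
a=t[120:250,205:365,::-1];cv2.imwrite("pics/t1.png",cv2.resize(a,None,fx=4.6,fy=4.6,interpolation=cv2.INTER_CUBIC))
a=s[160:265,290:430,::-1];cv2.imwrite("pics/s1.png",cv2.resize(a,None,fx=5.5,fy=5.5,interpolation=cv2.INTER_CUBIC))
E
```

```text
(no output)
```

View pics/t1.png

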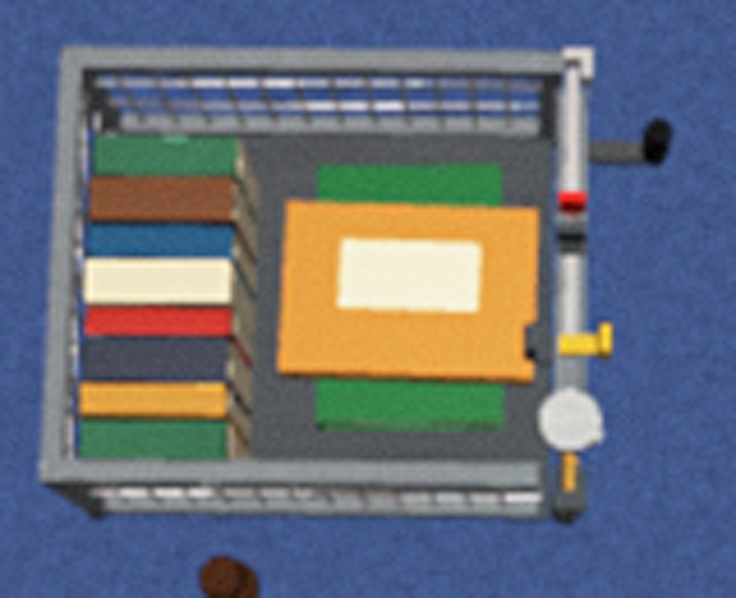

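View pics/s1.png

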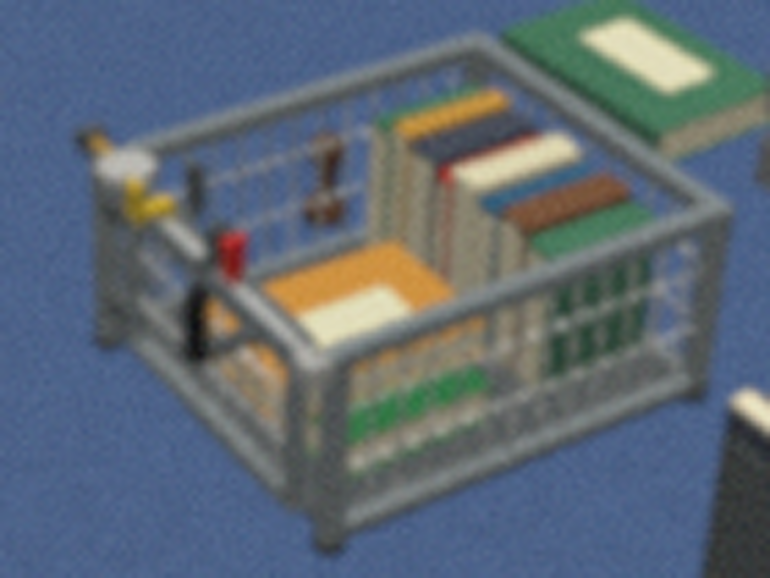

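```bash
python3 - <<'E'
from h import *
f=lambda x,y,z:onz("top",205+x/4.6-.5+.5/4.6,120+y/4.6-.5+.5/4.6,z)
for n,x,y,z in [("latchcorner",577,62,.165),("hinge",567,495,.165),("disc",571,418,.18),("railA",573,95,.165),("railB",570,380,.165),("rail3",572,265,.165),("pulltop",657,140,.201),("yel",583,343,.197),("yeltabR",606,340,.197),("red",572,198,.197),("dark",572,228,.197),("darksafety",532,340,.197),("backcornerfar",70,55,.165),("nearback",50,468,.165),("nearfront",545,472,.165),("farfront",560,57,.165),("stamp",222,576,.076)]:
    print(n,f(x,y,z))
# scene-based
g=lambda x,y,z:onz("scene",290+x/5.5-.4,160+y/5.5-.4,z)
for n,x,y,z in [("latch",318,355,.165),("disc",127,165,.18),("red",232,238,.197),("dark",215,230,.197),("yel",135,187,.197),("dkS",195,165,.197),("pull",203,285,.201)]:print(n,g(x,y,z))
E
```

```text
latchcorner [0.7461 0.0029 0.165 ]
hinge [0.4568 0.015  0.165 ]
disc [0.5042 0.0118 0.18  ]
railA [0.7233 0.006  0.165 ]
railB [0.5317 0.0116 0.165 ]
rail3 [0.608  0.0089 0.165 ]
pulltop [ 0.6808 -0.0465  0.201 ]
yel [0.5493 0.0036 0.197 ]
yeltabR [ 0.551 -0.011  0.197]
red [0.6443 0.0087 0.197 ]
dark [0.6245 0.0091 0.197 ]
darksafety [0.5518 0.0359 0.197 ]
backcornerfar [0.7566 0.3392 0.165 ]
nearback [0.4795 0.3467 0.165 ]
nearfront [0.4719 0.0288 0.165 ]
farfront [0.7497 0.0141 0.165 ]
stamp [0.4178 0.2472 0.076 ]
latch [0.746  0.0051 0.165 ]
disc [0.5094 0.0083 0.18  ]
red [0.646  0.0059 0.197 ]
dark [0.6321 0.0017 0.197 ]
yel [ 0.5591 -0.0152  0.197 ]
dkS [0.5578 0.0338 0.197 ]
pull [ 0.6851 -0.0419  0.201 ]
```

Request:
{"op": "move_arm", "data": {
  "claw": [1,1,1,1,1,1,1,1],
  "dp": [
    [0,0,-0.16],
    [0,0,-0.16],
    [0,0,-0.16],
    [0,0,-0.16],
    [-0.14,0.1036,0],
    [-0.14,0.1036,0],
    [-0.14,0.1036,0],
    [-0.14,0.1036,0]
  ],
  "turn": [
    [0,0,-0.1133],
    [0,0,-0.1133],
    [0,0,-0.1133],
    [0,0,0],
    [0,0,0],
    [0,0,0],
    [0,0,0],
    [0,0,0]
  ]
}}

```text
clock: 0.77
position: [0.2629, 0.4818, 0.359]
ee_rot: [0.717, 0.697, -0.0, 0.0]
ft_force: [1.0, -0.0, 0.2]
grip_width: 1.0
```

Request:
{"op": "move_arm", "data": {
  "claw": [1,1,1,1,1,1,1,1],
  "dp": [
    [-0.14,0.1036,0],
    [-0.14,0.1036,0],
    [-0.14,0.1036,0],
    [-0.14,0.1036,0],
    [-0.14,0.1036,0],
    [-0.14,0.1036,0],
    [-0.14,0.1036,0],
    [-0.14,0.1036,0]
  ],
  "turn": [
    [0,0,0],
    [0,0,0],
    [0,0,0],
    [0,0,0],
    [0,0,0],
    [0,0,0],
    [0,0,0],
    [0,0,0]
  ]
}}

```text
clock: 1.43
position: [0.4218, 0.2527, 0.3591]
ee_rot: [0.718, 0.696, -0.0, -0.0]
ft_force: [0.7, 0.4, 0.6]
grip_width: 0.999
```

Request:
{"op": "move_arm", "data": {
  "claw": [1,1,1,1,1,1,1,1],
  "dp": [
    [-0.14,0.1036,0],
    [-0.14,0.1036,0],
    [-0.14,0.1036,0],
    [-0.14,0.1036,0],
    [-0.14,0.1036,0],
    [-0.14,0.1036,0],
    [-0.14,0.1036,0],
    [-0.14,0.1036,0]
  ],
  "turn": [
    [0,0,0],
    [0,0,0],
    [0,0,0],
    [0,0,0],
    [0,0,0],
    [0,0,0],
    [0,0,0],
    [0,0,0]
  ]
}}

```text
clock: 2.1
position: [0.5808, 0.0241, 0.3591]
ee_rot: [0.717, 0.697, -0.0, -0.0]
ft_force: [0.2, 1.0, 0.0]
grip_width: 1.002
```

```bash
python3 - <<'E'
from h import *
import pickle
o=manip.get_obs();im=cams.camera("wrist");pickle.dump((o,im),open("w1.pkl","wb"))
print(o["joint_pos"],o["position"],R.from_quat(o["ee_rot"]).as_matrix())
cv2.imwrite("pics/w1.png",im[:,:,::-1])
E
```

```text
[-0.5224  0.2059  0.489   1.383  -0.0962  1.5764  1.4986] [0.5808 0.0241 0.3591] [[ 0.0295  0.9996 -0.0003]
 [ 0.9996 -0.0295  0.    ]
 [ 0.     -0.0003 -1.    ]]
```

View pics/w1.png

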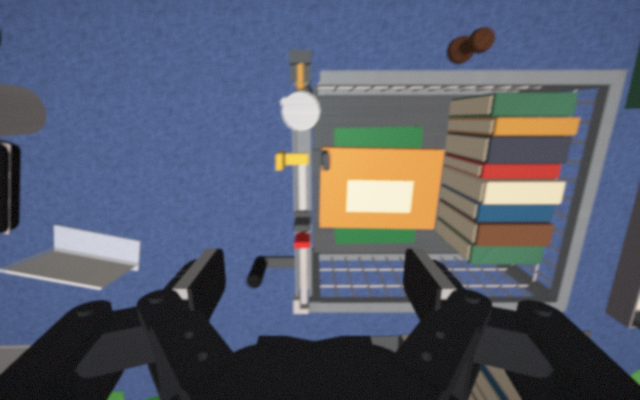

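```bash
python3 - <<'E'
from h import *
import pickle
o,im=pickle.load(open("w1.pkl","rb"))
a=im[40:325,230:350,::-1];cv2.imwrite("pics/w1z.png",np.rot90(cv2.resize(a,None,fx=2.7,fy=2.7,interpolation=cv2.INTER_CUBIC)))
T=wristT(o)
hsv=cv2.cvtColor(im,cv2.COLOR_RGB2HSV)
w=lambda u,v,z:onz("wrist",u,v,z,T)
def blob(n,m,box,z):
    mm=np.zeros(m.shape,bool);x0,y0,x1,y1=box;mm[y0:y1,x0:x1]=m[y0:y1,x0:x1]
    v,u=np.nonzero(mm);print(n,len(u),u.min(),u.max(),v.min(),v.max(),"c",u.mean(),v.mean(),w(u.mean(),v.mean(),z))
    for zz in [z]:
        print("   minu",w(u.min()-.5,v.mean(),zz)[:2],"maxu",w(u.max()+.5,v.mean(),zz)[:2],"minv",w(u.mean(),v.min()-.5,zz)[:2],"maxv",w(u.mean(),v.max()+.5,zz)[:2])
H,S,V=[hsv[...,i].astype(int) for i in range(3)]
blob("red",(((H<8)|(H>172))&(S>150)&(V>100)),(285,225,325,255),.197)
blob("yel",((H>18)&(H<35)&(S>130)&(V>120)),(265,145,312,178),.197)
blob("disc",((S<60)&(V>170)),(275,85,325,135),.185)
blob("pull",(V<50),(240,245,268,295),.201)
# rail edges per row
for v in [145,180,190,200,265,280]:
    row=im[v,280:325].sum(1).astype(int)//3; print(v,row)
E
```

```text
red 177 294 308 233 247 c 301.54802259887003 240.38983050847457 [0.6399 0.0089 0.197 ]
   minu [0.6396 0.0001] maxu [0.6401 0.0166] minv [0.6307 0.0093] maxv [0.6483 0.0086]
yel 360 276 307 152 169 c 289.53055555555557 159.19722222222222 [0.5507 0.0002 0.197 ]
   minu [ 0.5504 -0.0141] maxu [0.5513 0.0184] minv [0.543  0.0006] maxv [ 0.5613 -0.0004]
disc 1267 279 324 87 131 c 299.7008681925809 110.58011049723757 [0.5034 0.0119 0.185 ]
   minu [ 0.5028 -0.0096] maxu [0.5041 0.037 ] minv [0.4805 0.0128] maxv [0.524 0.011]
pull 331 248 266 257 286 c 257.012084592145 271.48640483383684 [ 0.6741 -0.0419  0.201 ]
   minu [ 0.6738 -0.0525] maxu [ 0.6744 -0.0314] minv [ 0.6559 -0.0405] maxv [ 0.693  -0.0434]
145 [115 115 110 110 110 109 109 110 109 108 113 123 133 141 141 138 142 148
 154 160 158 157 156 157 159 158 160 159 155 149 141 126 118 109 107 105
 109 102 103 104 105 101 102 100 102]
180 [113 111 112 114 116 114 114 112 113 116 113 116 123 138 138 142 142 154
 177 197 211 216 216 218 209 197 178 167 157 150 142 130 113 108 102 105
 100 104 109 122 142 159 167 168 168]
190 [112 111 111 113 113 114 113 113 112 110 108 116 123 134 141 141 144 152
 171 193 210 216 219 217 211 197 182 168 159 150 139 129 118 110 104 103
 103 104 110 128 149 161 167 168 167]
200 [110 111 110 110 113 114 110 112 112 111 111 116 124 131 139 139 142 150
 171 189 207 215 216 217 211 198 182 167 155 149 144 132 116 107 104 100
 102 102 113 132 148 161 164 166 167]
265 [ 98  98 100  99  96  97  99  97  97 100  96 100 102 105 117 128 132 136
 146 160 182 199 206 208 208 199 188 169 159 149 140 121  97  80  74  73
  69  72  80  91 100 109 109 110 111]
280 [112 110 113 114 114 112 113 113 112 112 110 114 111 114 122 129 135 138
 144 157 176 193 203 207 203 199 186 172 161 154 140 122  98  78  69  67
  69  68  77  81  89  99 105 108 107]
```

View pics/w1z.png

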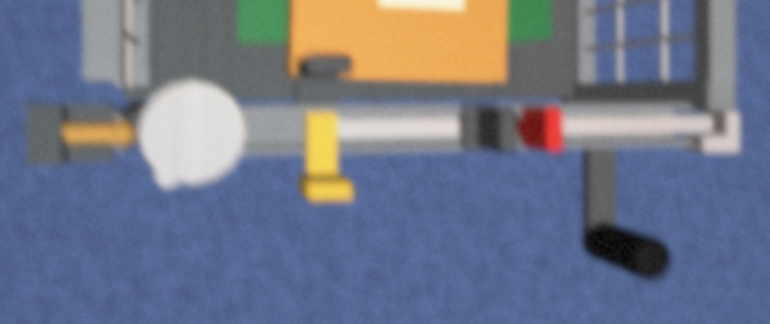

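```bash
python3 - <<'E'
from h import *
import pickle
o,im=pickle.load(open("w1.pkl","rb"));T=wristT(o)
w=lambda u,v,z:onz("wrist",u,v,z,T)
for v in range(150,172,3): print(v,im[v,316:336].mean(1).astype(int), im[v,268:290].astype(int)[:,2])
for n,u,v,z in [("dk",320,160,.197),("dk",329.5,160,.197),("ylow",275,160,.197),("rail L",292,190,.165),("railR",311.5,190,.165),("railL",294,280,.165),("railR",311.5,280,.165),("pull",254.4,280.7,.201)]: print(n,u,v,w(u,v,z))
E
```

```text
150 [ 98  96  95  95 100 101 104 101 105 105 114 127 141 153 163 168 170 172
 167 171] [145 146 147 149 149 151 149 151 147 143 133 125 119 114 115 118 124 133
 143 154 150 151]
153 [105 104 102  98  94  80  70  65  67  74  84  98 123 140 155 163 167 171
 173 171] [148 149 152 150 149 150 145 133 112  87  70  57  56  54  55  55  69  88
 103 106 109 108]
156 [106 106 102 100  92  86  85  89  94  99 100 108 114 131 147 159 164 171
 173 170] [150 150 151 151 148 143 130 115  98  85  82  85  80  73  66  57  60  69
  80  87  87  87]
159 [104 106 101 101  95  91  89  94 100 103 103 106 110 128 145 159 164 171
 171 171] [145 148 146 146 146 139 128 111  98  90  86  85  81  74  64  58  61  68
  80  87  86  89]
162 [105 103 105  99  93  90  87  91  94 100 101 101 110 126 141 157 166 169
 171 172] [146 145 145 147 146 143 130 116 100  89  84  87  80  71  64  59  60  68
  81  86  91  90]
165 [103 105 104 102 106 106 109 101 102  98 102 100 112 127 147 160 168 169
 169 169] [145 146 149 147 149 148 136 124 107  92  85  83  81  74  64  63  75  97
 122 130 130 130]
168 [103 104 107 114 120 128 128 123 111 106 100 102 115 134 155 164 167 170
 171 171] [150 152 151 151 155 153 146 129 113  99  89  85  81  77  83 101 124 140
 151 150 149 148]
171 [105 105 107 119 136 152 158 158 156 156 156 156 163 167 169 169 171 170
 169 168] [145 144 147 151 156 155 153 143 136 129 127 127 129 139 145 150 151 152
 155 153 153 156]
dk 320 160 [0.5524 0.0311 0.197 ]
dk 329.5 160 [0.5527 0.0408 0.197 ]
ylow 275 160 [ 0.5512 -0.0147  0.197 ]
rail L 292 190 [ 0.5904 -0.0015  0.165 ]
railR 311.5 190 [0.591  0.0211 0.165 ]
railL 294 280 [ 0.7066 -0.0045  0.165 ]
railR 311.5 280 [0.7072 0.0176 0.165 ]
pull 254.4 280.7 [ 0.6855 -0.0458  0.201 ]
```

Request:
{"op": "move_arm", "data": {
  "claw": [1,1,1,1,1,1,1],
  "dp": [
    [-0.015,-0.072,0.1],
    [-0.0145,-0.071,0.14],
    [0,0,0.14],
    [0,0,0.14],
    [0,0,0.1],
    [0,0,0.06],
    [0,0,0]
  ],
  "turn": [
    [0,0,0],
    [0,0,0],
    [0,0,0],
    [0,0,0],
    [0,0,0],
    [0,0,0],
    [0,0,0]
  ]
}}

```text
clock: 2.73
position: [0.5501, 0.0205, 0.2207]
ee_rot: [0.718, 0.697, -0.002, -0.001]
ft_force: [-1.1, -0.1, 0.3]
grip_width: 0.997
```

```bash
cat > look.py <<'E'
from h import *
import sys,pickle
n=sys.argv[1];o=manip.get_obs();im=cams.camera(sys.argv[2] if len(sys.argv)>2 else "wrist");pickle.dump((o,im),open(n+".pkl","wb"))
print(o["clock"],o["joint_pos"],o["position"],o["ft_force"],o["grip_width"])
if len(sys.argv)>3:
    a,b,c,d,f=map(int,sys.argv[3:8]); im=cv2.resize(im[b:d,a:c],None,fx=f,fy=f,interpolation=cv2.INTER_CUBIC)
cv2.imwrite(f"pics/{n}.png",im[:,:,::-1])
E
python3 look.py w2
```

```text
2.7333 [-0.5354  0.1798  0.4705  1.6958 -0.0839  1.2904  1.4933] [0.5501 0.0205 0.2207] [-1.0562 -0.1411  0.3103] 0.9972097098069871
```

View pics/w2.png

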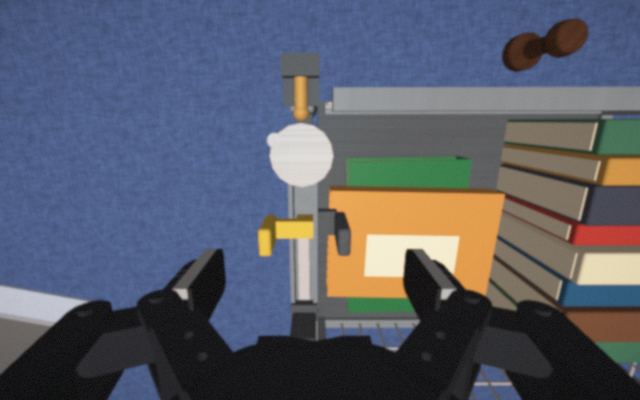

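Request:
{"op": "move_arm", "data": {
  "claw": [1,1,1,1,1],
  "dp": [
    [0,0.0,0.1],
    [0,0,0.1],
    [0,0,0.04],
    [0,0,0],
    [0,0,0]
  ],
  "turn": [
    [0,0,0],
    [0,0,0],
    [0,0,0],
    [0,0,0],
    [0,0,0]
  ]
}}

```text
clock: 3.2
position: [0.5521, 0.0205, 0.1765]
ee_rot: [0.718, 0.696, 0.0, 0.0]
ft_force: [-0.2, -0.1, 1.0]
grip_width: 1.001
```

```bash
python3 look.py w3
```

```text
3.2 [-0.5271  0.2163  0.4665  1.7528 -0.104   1.1959  1.509 ] [0.5521 0.0205 0.1765] [-0.1728 -0.1028  0.9841] 1.0007666507770048
```

View pics/w3.png

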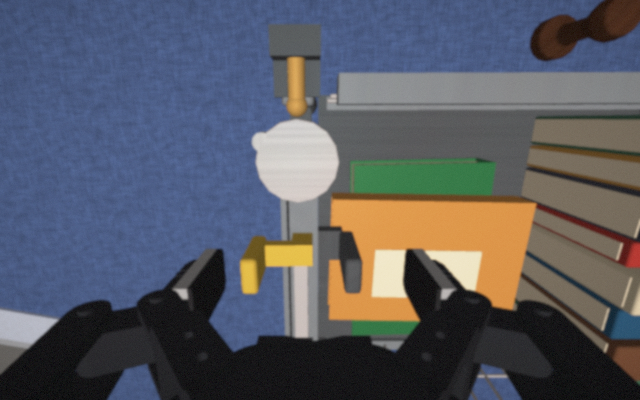

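Request:
{"op": "move_arm", "data": {
  "claw": [0.8,0.6,0.45,0.4,0.35,0.35,0.35,0.35],
  "dp": [
    [0,0,0.02],
    [0,0,0],
    [0,0,0],
    [0,0,0],
    [0,0,0],
    [0,0,0],
    [0,0,0],
    [0,0,0]
  ],
  "turn": [
    [0,0,0],
    [0,0,0],
    [0,0,0],
    [0,0,0],
    [0,0,0],
    [0,0,0],
    [0,0,0],
    [0,0,0]
  ],
  "grip_force": 30
}}

```text
clock: 3.92
position: [0.5523, 0.0213, 0.1729]
ee_rot: [0.717, 0.697, 0.001, 0.0]
ft_force: [-2.3, 2.7, 10.4]
grip_width: 0.482
```

```bash
python3 look.py w4
```

```text
3.9167 [-0.5267  0.2192  0.4653  1.7574 -0.1065  1.1875  1.5108] [0.5523 0.0213 0.1729] [-2.3259  2.697  10.3677] 0.4817064092978647
```

View pics/w4.png

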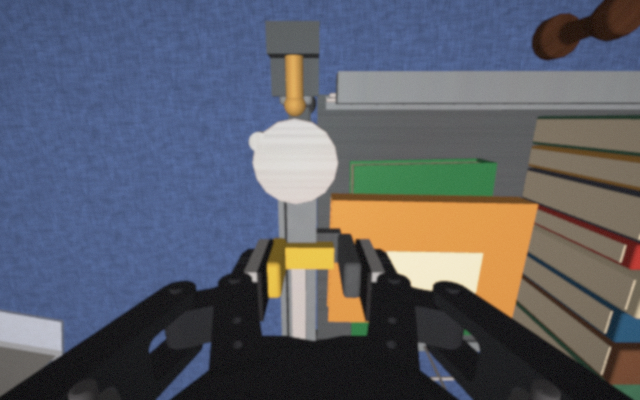

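Request:
{"op": "move_arm", "data": {
  "claw": [0.3,0.3,0.3,0.3],
  "dp": [
    [0,0,0],
    [0,0,0],
    [0,0,0],
    [0,0,0]
  ],
  "turn": [
    [0,0,0],
    [0,0,0],
    [0,0,0],
    [0,0,0]
  ],
  "grip_force": 40
}}

```text
clock: 4.3
position: [0.5523, 0.0215, 0.173]
ee_rot: [0.717, 0.697, 0.001, 0.0]
ft_force: [-2.4, 3.0, 10.4]
grip_width: 0.477
```

```bash
python3 look.py w5 wrist 220 210 400 330 4
```

```text
4.3 [-0.5267  0.2191  0.4652  1.7573 -0.1066  1.1875  1.5107] [0.5523 0.0215 0.173 ] [-2.4477  3.0491 10.3907] 0.4774490311775678
```

View pics/w5.png

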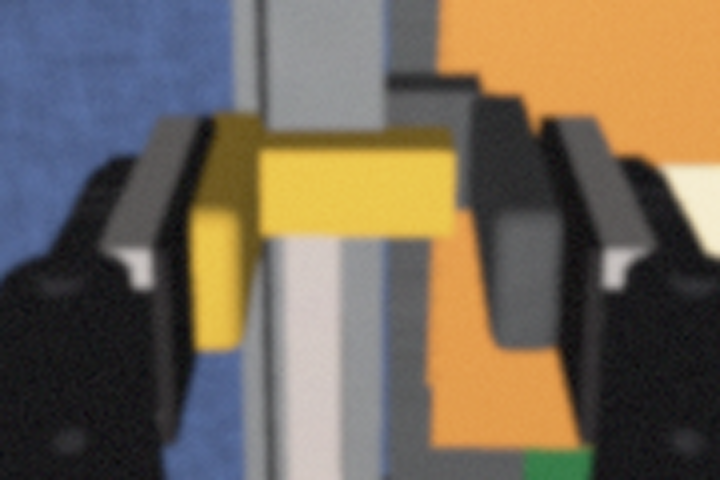

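Request:
{"op": "move_arm", "data": {
  "claw": [0.7,1,1,1,1,1,1,1],
  "dp": [
    [0,0,0],
    [0,0,0],
    [0,0,0],
    [0,0,-0.1],
    [0,0,-0.15],
    [0,0,-0.15],
    [-0.0255,0.19,-0.05],
    [-0.0255,0.193,0]
  ],
  "turn": [
    [0,0,0],
    [0,0,0],
    [0,0,0],
    [0,0,0],
    [0,0,0],
    [0,0,0],
    [0,0,0.1],
    [0,0,0.14]
  ]
}}

```text
clock: 5.02
position: [0.6291, 0.0065, 0.2664]
ee_rot: [0.78, 0.626, 0.004, 0.001]
ft_force: [0.8, 0.6, 1.1]
grip_width: 1.003
```

Request:
{"op": "move_arm", "data": {
  "claw": [1,1,1,1,1,1,1,1],
  "dp": [
    [0,0,0],
    [0,0,0],
    [0,0,0],
    [0,0,0],
    [0,0,0],
    [0,0,0],
    [0,0,0],
    [0,0,0]
  ],
  "turn": [
    [0,0,0.14],
    [0,0,0.14],
    [0,0,0.14],
    [0,0,0.14],
    [0,0,0.14],
    [0,0,0.14],
    [0,0,0.14],
    [0,0,0.14]
  ]
}}

```text
clock: 5.68
position: [0.6271, 0.0052, 0.2611]
ee_rot: [0.973, 0.232, -0.0, -0.0]
ft_force: [0.2, -1.0, -0.0]
grip_width: 0.998
```

Request:
{"op": "move_arm", "data": {
  "claw": [1,1,1,1,1,1],
  "dp": [
    [0,0,0],
    [0,0,0],
    [0,0,0],
    [0,0,0],
    [0,0,0],
    [0,0,0]
  ],
  "turn": [
    [0,0,0.14],
    [0,0,0.14],
    [0,0,0.14],
    [0,0,0.14],
    [0,0,0.08],
    [0,0,0]
  ]
}}

```text
clock: 6.18
position: [0.6272, 0.0053, 0.261]
ee_rot: [1.0, -0.016, -0.0, 0.0]
ft_force: [0.4, 0.3, 0.2]
grip_width: 0.997
```

```bash
python3 look.py w6; python3 -c "
from h import *
print(R.from_quat(manip.get_obs()['ee_rot']).as_matrix())"
```

```text
6.1833 [-0.6407  0.3846  0.7503  1.4438 -0.2619  1.4156  0.0808] [0.6272 0.0053 0.261 ] [0.3634 0.2854 0.1852] 0.9971781090097396
[[ 0.9996 -0.0283 -0.0002]
 [-0.0283 -0.9996  0.    ]
 [-0.0002 -0.     -1.    ]]
```

View pics/w6.png

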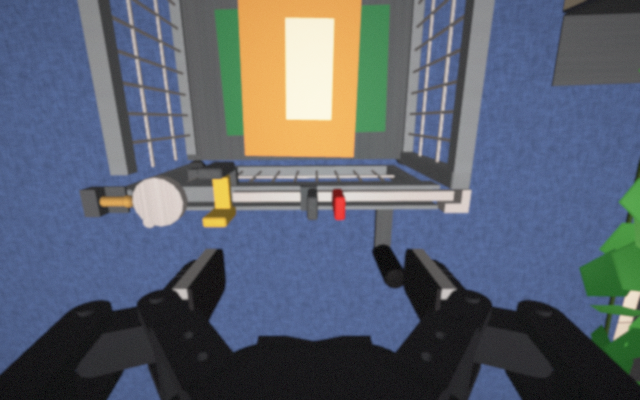

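```bash
python3 - <<'E'
from h import *
import pickle
o,im=pickle.load(open("w6.pkl","rb"));T=wristT(o)
w=lambda u,v,z:onz("wrist",u,v,z,T)
hsv=cv2.cvtColor(im,cv2.COLOR_RGB2HSV);H,S,V=[hsv[...,i].astype(int) for i in range(3)]
m=((H<8)|(H>172))&(S>140)&(V>90);m[:170]=0;m[240:]=0;m[:,:325]=0;m[:,355:]=0
v,u=np.nonzero(m);print(u.min(),u.max(),v.min(),v.max())
for uu in (u.max()+.5,): print("red outer top",w(uu,210,.197))
a=im[170:300,290:420,::-1];cv2.imwrite("pics/w6z.png",cv2.resize(a,None,fx=4.5,fy=4.5,interpolation=cv2.INTER_CUBIC))
for n,uu,vv,z in [("dark outer",306,210,.197),("redtop",340,212,.197),("yel",216,222,.197)]:print(n,w(uu,vv,z))
E
```

```text
333 345 190 219
red outer top [0.6491 0.0089 0.197 ]
dark outer [0.6206 0.0098 0.197 ]
redtop [0.6451 0.0075 0.197 ]
yel [0.5544 0.0026 0.197 ]
```

View pics/w6z.png

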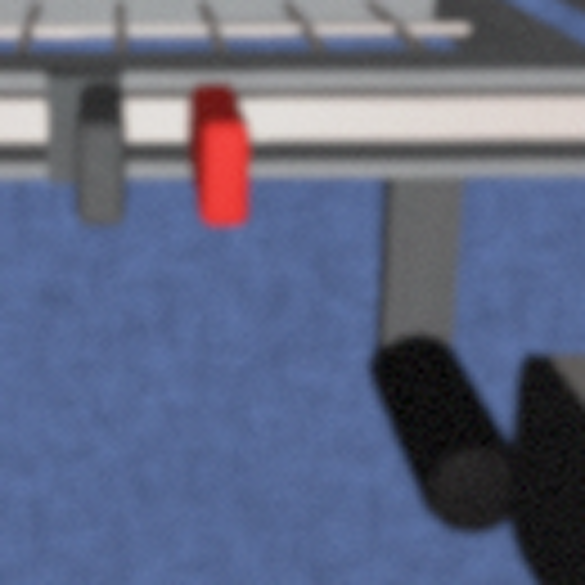

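Request:
{"op": "move_arm", "data": {
  "claw": [1,1,1,1,1,1],
  "dp": [
    [0.01,-0.024,0.1],
    [0,0,0.12],
    [0,0,0.12],
    [0,0,0.08],
    [0,0,0],
    [0,0,0]
  ],
  "turn": [
    [0,0,0],
    [0,0,0],
    [0,0,0],
    [0,0,0],
    [0,0,0],
    [0,0,0]
  ]
}}

```text
clock: 6.73
position: [0.629, 0.0098, 0.1771]
ee_rot: [1.0, -0.014, -0.001, 0.0]
ft_force: [0.2, 0.2, 0.2]
grip_width: 0.999
```

```bash
python3 look.py w7; python3 - <<'E'
from h import *
import pickle
o,im=pickle.load(open("w6.pkl","rb"));T=wristT(o)
print(onz("wrist",394.9,278.9,.201,T))
E
```

```text
6.7333 [-0.6306  0.443   0.7211  1.5531 -0.3015  1.261   0.1073] [0.629  0.0098 0.1771] [0.2075 0.1597 0.2242] 0.9986710222291999
[ 0.686  -0.0457  0.201 ]
```

View pics/w7.png

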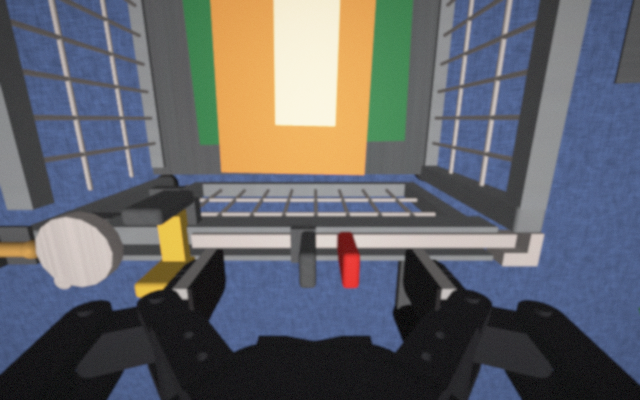

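Request:
{"op": "move_arm", "data": {
  "claw": [0.8,0.6,0.4,0.25,0.1,0.05,0.05,0.05],
  "dp": [
    [0,0,0.015],
    [0,0,0],
    [0,0,0],
    [0,0,0],
    [0,0,0],
    [0,0,0],
    [0,0,0],
    [0,0,0]
  ],
  "turn": [
    [0,0,0],
    [0,0,0],
    [0,0,0],
    [0,0,0],
    [0,0,0],
    [0,0,0],
    [0,0,0],
    [0,0,0]
  ],
  "grip_force": 30
}}

```text
clock: 7.45
position: [0.6298, 0.0098, 0.1758]
ee_rot: [1.0, -0.015, 0.001, -0.0]
ft_force: [-3.2, 0.5, 10.0]
grip_width: 0.174
```

Request:
{"op": "move_arm", "data": {
  "claw": [0.05,0.05,0.05,0.05],
  "dp": [
    [0,0,0],
    [0,0,0],
    [0,0,0],
    [0,0,0]
  ],
  "turn": [
    [0,0,0],
    [0,0,0],
    [0,0,0],
    [0,0,0]
  ],
  "grip_force": 40
}}

```text
clock: 7.78
position: [0.6298, 0.0098, 0.1759]
ee_rot: [1.0, -0.015, 0.001, -0.0]
ft_force: [-4.9, 0.7, 9.7]
grip_width: 0.17
```

```bash
python3 look.py w8
```

```text
7.7833 [-0.6304  0.4436  0.7211  1.5552 -0.3035  1.256   0.1073] [0.6298 0.0098 0.1759] [-4.9262  0.7001  9.7033] 0.16961887355661234
```

View pics/w8.png

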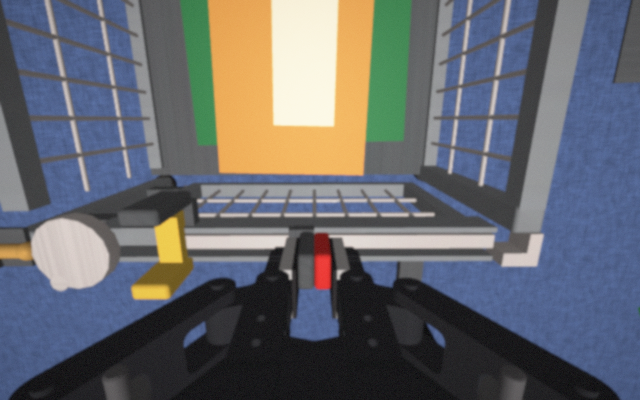

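Request:
{"op": "move_arm", "data": {
  "claw": [0.5,0.6,0.6,0.6,0.6,0.6,0.6,0.6],
  "dp": [
    [0,0,0],
    [0,0,0],
    [0,0,-0.08],
    [0,0,-0.14],
    [0,0,-0.14],
    [0.096,0.091,-0.06],
    [0.096,0.091,0],
    [0.096,0.09,0]
  ],
  "turn": [
    [0,0,0],
    [0,0,0],
    [0,0,0],
    [0,0,0],
    [0,0,0],
    [0,0,0],
    [0,0,0],
    [0,0,0]
  ]
}}

```text
clock: 8.5
position: [0.6863, -0.0464, 0.2594]
ee_rot: [1.0, -0.014, 0.001, -0.0]
ft_force: [-0.3, -0.5, 0.5]
grip_width: 0.598
```

Request:
{"op": "move_arm", "data": {
  "claw": [0.6,0.6,0.6,0.6,0.6,0.6,0.6,0.6],
  "dp": [
    [0,0,0],
    [0,0,0],
    [0,0,0],
    [0,0,0],
    [0,0,0],
    [0,0,0],
    [0,0,0],
    [0,0,0]
  ],
  "turn": [
    [0,0,-0.14],
    [0,0,-0.14],
    [0,0,-0.14],
    [0,0,-0.14],
    [0,0,-0.14],
    [0,0,-0.14],
    [0,0,-0.14],
    [0,0,-0.14]
  ]
}}

```text
clock: 9.17
position: [0.6851, -0.0463, 0.2579]
ee_rot: [0.91, 0.415, -0.0, -0.0]
ft_force: [-0.2, -0.3, 0.3]
grip_width: 0.599
```

Request:
{"op": "move_arm", "data": {
  "claw": [0.6,0.6,0.6,0.6,0.6,0.6,0.6,0.6],
  "dp": [
    [0,0,0],
    [0,0,0],
    [0,0,0],
    [0,0,0],
    [0,0,0],
    [0,0,0],
    [0,0,0],
    [0,0,0]
  ],
  "turn": [
    [0,0,-0.14],
    [0,0,-0.14],
    [0,0,-0.14],
    [0,0,-0.14],
    [0,0,-0.14],
    [0,0,-0.14],
    [0,0,-0.04],
    [0,0,0]
  ]
}}

```text
clock: 9.83
position: [0.6851, -0.0464, 0.2579]
ee_rot: [0.717, 0.697, -0.0, -0.0]
ft_force: [0.4, -0.2, 0.2]
grip_width: 0.605
```

```bash
python3 look.py w9; python3 -c "
from h import *
print(R.from_quat(manip.get_obs()['ee_rot']).as_matrix())"; python3 look.py t9 top 205 110 365 250 4
```

```text
9.8333 [-0.294   0.4822  0.4433  1.2529 -0.2018  1.4502  1.6715] [ 0.6851 -0.0464  0.2579] [ 0.4033 -0.2005  0.2146] 0.6053754036931634
[[ 0.031   0.9995 -0.0007]
 [ 0.9995 -0.031   0.0001]
 [ 0.0001 -0.0007 -1.    ]]
9.8833 [-0.2943  0.4822  0.4439  1.2529 -0.202   1.4503  1.669 ] [ 0.6851 -0.0464  0.258 ] [ 0.2428 -0.2489 -0.3036] 0.5998397380137648
```

View pics/w9.png

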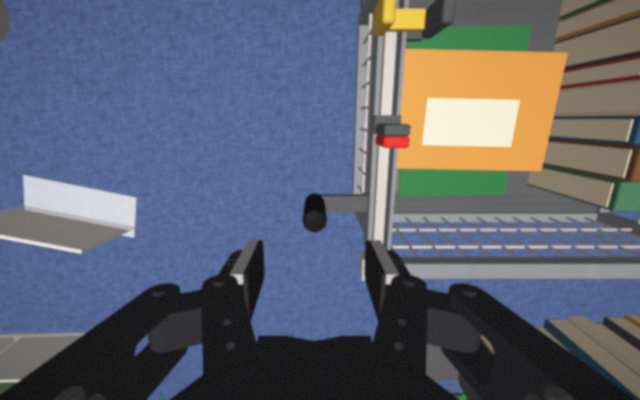

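View pics/t9.png

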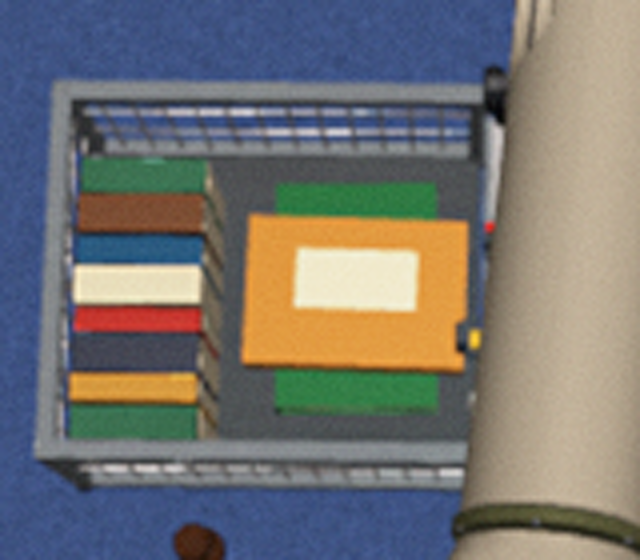

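Request:
{"op": "move_arm", "data": {
  "claw": [0.6,0.6,0.6,0.6,0.6,0.6],
  "dp": [
    [0,0,0.1],
    [0,0,0.12],
    [0,0,0.12],
    [0,0,0.09],
    [0,0,0],
    [0,0,0]
  ],
  "turn": [
    [0,0,0],
    [0,0,0],
    [0,0,0],
    [0,0,0],
    [0,0,0],
    [0,0,0]
  ]
}}

```text
clock: 10.43
position: [0.6848, -0.0462, 0.1718]
ee_rot: [0.718, 0.696, -0.001, -0.001]
ft_force: [0.7, 1.1, 1.2]
grip_width: 0.603
```

Request:
{"op": "move_arm", "data": {
  "claw": [0.4,0.25,0.1,0.05,0.05,0.05],
  "dp": [
    [0,0,0],
    [0,0,0],
    [0,0,0],
    [0,0,0],
    [0,0,0],
    [0,0,0]
  ],
  "turn": [
    [0,0,0],
    [0,0,0],
    [0,0,0],
    [0,0,0],
    [0,0,0],
    [0,0,0]
  ],
  "grip_force": 50
}}

```text
clock: 10.93
position: [0.6861, -0.0461, 0.1741]
ee_rot: [0.718, 0.697, 0.001, 0.001]
ft_force: [-1.7, 0.4, 6.7]
grip_width: 0.194
```

```bash
python3 look.py w10
```

```text
10.9333 [-0.2936  0.5228  0.4273  1.3723 -0.2177  1.29    1.684 ] [ 0.6861 -0.0461  0.1741] [-1.738   0.3724  6.7323] 0.19390174221517417
```

View pics/w10.png

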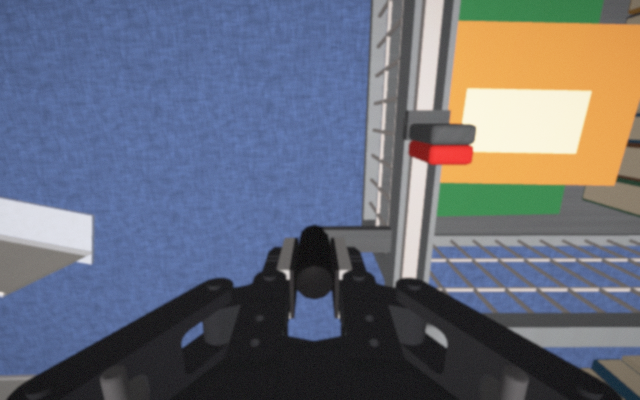

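Request:
{"op": "move_arm", "data": {
  "claw": [0.05,0.05,0.05,0.05,0.05,0.05,0.05,0.05],
  "dp": [
    [-0.02,-0.0064,0],
    [-0.0401,-0.0129,0],
    [-0.0401,-0.0129,0],
    [-0.0401,-0.0129,0],
    [-0.0401,-0.0129,0],
    [0,0,0],
    [0,0,0],
    [0,0,0]
  ],
  "turn": [
    [0,0,0.0278],
    [0,0,0.0556],
    [0,0,0.0556],
    [0,0,0.0556],
    [0,0,0.0556],
    [0,0,0],
    [0,0,0],
    [0,0,0]
  ],
  "grip_force": 60
}}

```text
clock: 11.65
position: [0.6707, -0.0808, 0.1741]
ee_rot: [0.782, 0.623, 0.001, 0.001]
ft_force: [-0.6, 1.1, 6.7]
grip_width: 0.185
```

```bash
python3 look.py w11
```

```text
11.65 [-0.2824  0.5021  0.4752  1.4125 -0.2329  1.2796  1.5531] [ 0.6707 -0.0808  0.1741] [-0.5796  1.1222  6.7372] 0.1848121046718929
```

View pics/w11.png

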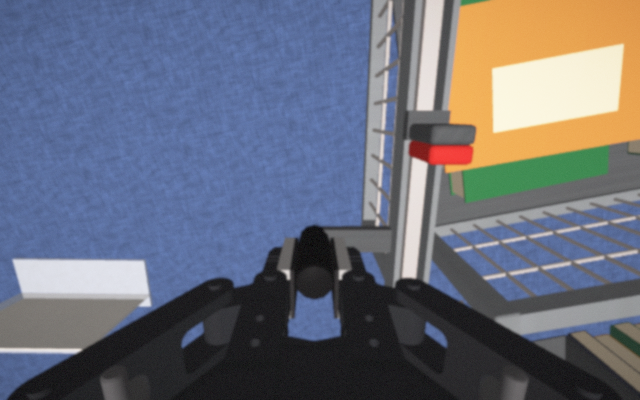

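Request:
{"op": "move_arm", "data": {
  "claw": [0.05,0.05,0.05,0.05,0.05,0.05,0.05,0.05],
  "dp": [
    [-0.0401,-0.0129,0],
    [-0.0401,-0.0129,0],
    [-0.0401,-0.0129,0],
    [-0.0401,-0.0129,0],
    [-0.0401,-0.0129,0],
    [-0.0401,-0.0129,0],
    [-0.0401,-0.0129,0],
    [-0.0401,-0.0129,0]
  ],
  "turn": [
    [0,0,0.0556],
    [0,0,0.0556],
    [0,0,0.0556],
    [0,0,0.0556],
    [0,0,0.0556],
    [0,0,0.0556],
    [0,0,0.0556],
    [0,0,0.0556]
  ]
}}

```text
clock: 12.37
position: [0.628, -0.1324, 0.1741]
ee_rot: [0.879, 0.477, 0.002, 0.0]
ft_force: [0.1, 2.9, 8.2]
grip_width: 0.189
```

Request:
{"op": "move_arm", "data": {
  "claw": [0.05,0.05,0.05,0.05,0.05,0.05,0.05,0.05],
  "dp": [
    [-0.0401,-0.0129,0],
    [-0.0401,-0.0129,0],
    [-0.0401,-0.0129,0],
    [-0.0401,-0.0129,0],
    [-0.0401,-0.0129,0],
    [-0.0401,-0.0129,0],
    [-0.0401,-0.0129,0],
    [-0.0401,-0.0129,0]
  ],
  "turn": [
    [0,0,0.0556],
    [0,0,0.0556],
    [0,0,0.0556],
    [0,0,0.0556],
    [0,0,0.0556],
    [0,0,0.0556],
    [0,0,0.0556],
    [0,0,0.0556]
  ]
}}

```text
clock: 13.03
position: [0.5706, -0.166, 0.174]
ee_rot: [0.949, 0.317, 0.002, 0.0]
ft_force: [2.3, 3.5, 7.2]
grip_width: 0.188
```

```bash
python3 look.py w12
```

```text
13.0333 [-0.3234  0.341   0.6563  1.656  -0.2214  1.2161  1.0262] [ 0.5706 -0.166   0.174 ] [2.2831 3.4558 7.2063] 0.18773015927530062
```

View pics/w12.png

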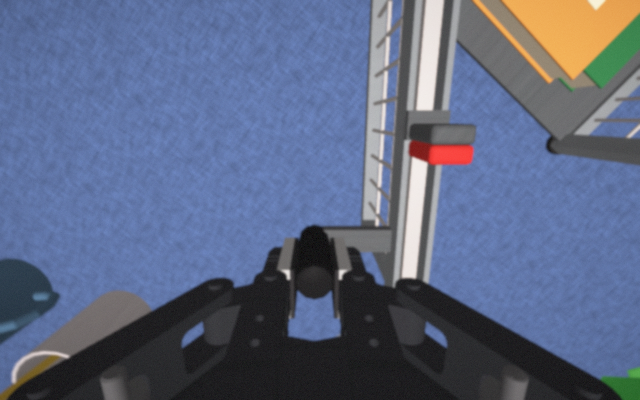

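```bash
python3 - <<'E'
from h import *
for n,u,v,z in [("pot",473,221,.1),("mug",485,258,.092),("pencil",462,232,.18),("pencil2",488,205,.18)]: print(n,onz("top",u,v,z))
E
```

```text
pot [ 0.4782 -0.4328  0.1   ]
mug [ 0.3648 -0.4638  0.092 ]
pencil [ 0.4345 -0.374   0.18  ]
pencil2 [ 0.513  -0.4554  0.18  ]
```

Request:
{"op": "move_arm", "data": {
  "claw": [0.05,0.05,0.05,0.05,0.05,0.05,0.05,0.05],
  "dp": [
    [-0.0401,-0.0129,0],
    [-0.0401,-0.0129,0],
    [-0.0401,-0.0129,0],
    [-0.0401,-0.0129,0],
    [-0.0401,-0.0129,0],
    [-0.0401,-0.0129,0],
    [-0.0401,-0.0129,0],
    [-0.0401,-0.0129,0]
  ],
  "turn": [
    [0,0,0.0556],
    [0,0,0.0556],
    [0,0,0.0556],
    [0,0,0.0556],
    [0,0,0.0556],
    [0,0,0.0556],
    [0,0,0.0556],
    [0,0,0.0556]
  ]
}}

```text
clock: 13.75
position: [0.5046, -0.1779, 0.174]
ee_rot: [0.989, 0.147, 0.002, -0.0]
ft_force: [1.0, 4.1, 11.3]
grip_width: 0.187
```

Request:
{"op": "move_arm", "data": {
  "claw": [0.05,0.05,0.05,0.05,0.05,0.05,0.05,0.05],
  "dp": [
    [-0.0401,-0.0129,0],
    [-0.0401,-0.0129,0],
    [-0.0401,-0.0129,0],
    [-0.0401,-0.0129,0],
    [-0.0401,-0.0129,0],
    [-0.0401,-0.0129,0],
    [-0.0401,-0.0129,0],
    [-0.0401,-0.0129,0]
  ],
  "turn": [
    [0,0,0.0556],
    [0,0,0.0556],
    [0,0,0.0556],
    [0,0,0.0556],
    [0,0,0.0556],
    [0,0,0.0556],
    [0,0,0.0556],
    [0,0,0.0556]
  ]
}}

```text
clock: 14.42
position: [0.4389, -0.1665, 0.174]
ee_rot: [1.0, -0.027, 0.002, -0.001]
ft_force: [3.7, 4.7, 7.9]
grip_width: 0.187
```

Request:
{"op": "move_arm", "data": {
  "claw": [0.05,0.05,0.05,0.05,0.05],
  "dp": [
    [-0.0401,-0.0129,0],
    [-0.02,-0.0064,0],
    [0,0,0],
    [0,0,0],
    [0,0,0]
  ],
  "turn": [
    [0,0,0.0556],
    [0,0,0.0278],
    [0,0,0],
    [0,0,0],
    [0,0,0]
  ]
}}

```text
clock: 14.83
position: [0.4275, -0.162, 0.174]
ee_rot: [0.998, -0.059, 0.002, -0.001]
ft_force: [3.1, 3.6, 7.1]
grip_width: 0.188
```

```bash
python3 look.py w13;python3 look.py t13 top; python3 look.py s13 scene; python3 - <<'E'
from h import *
o=manip.get_obs();x=R.from_quat(o["ee_rot"]).as_matrix()[:,0];print("heading",np.degrees(np.arctan2(x[1],x[0])))
for h in [(.5034,.0119),(.5021,.0142)]:
    r=o["position"][:2]-np.array(h); print("gate from TCP",np.degrees(np.arctan2(-.055,.185)-np.arctan2(r[1],r[0]))-1.6, np.hypot(*r))
E
```

```text
14.8333 [-0.4872 -0.0419  0.7484  1.9968  0.0279  1.1711  0.1325] [ 0.4275 -0.162   0.174 ] [3.1118 3.5946 7.0865] 0.18765055192095267
14.8833 [-0.4872 -0.0417  0.7485  1.9967  0.0279  1.1711  0.1325] [ 0.4275 -0.162   0.174 ] [3.8081 4.4814 6.9127] 0.1868679377822647
14.9333 [-0.4872 -0.0416  0.7485  1.9966  0.0279  1.1711  0.1325] [ 0.4276 -0.162   0.174 ] [3.1074 4.5745 7.4815] 0.18715378787604928
heading -6.7404916767162755
gate from TCP 95.3962503664071 0.18974254980224964
gate from TCP 94.76418537410032 0.1913430932728906
```

View pics/w13.png

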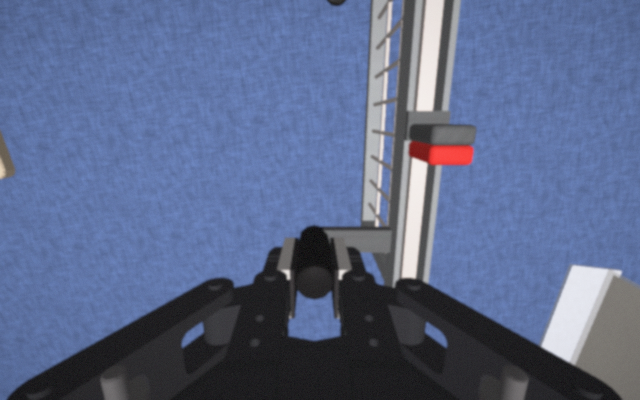

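View pics/t13.png

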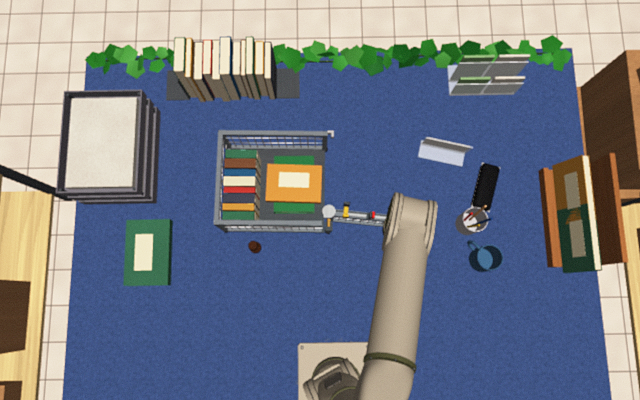

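View pics/s13.png

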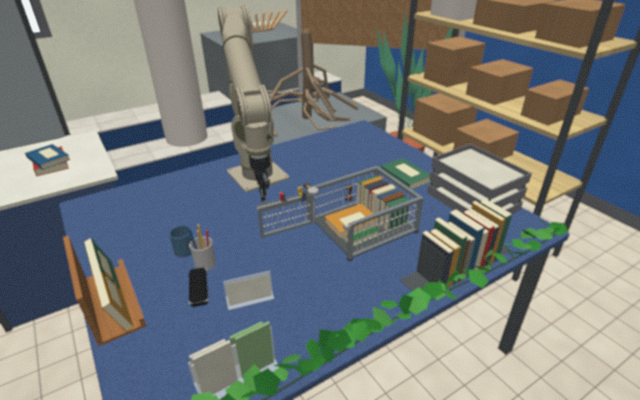

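```bash
python3 - <<'E'
from h import *
import pickle
o,b=pickle.load(open("t13.pkl","rb"));a=np.load("top0.npy")
cv2.imwrite("pics/t13z.png",cv2.resize(b[190:245,310:400,::-1],None,fx=8,fy=8,interpolation=cv2.INTER_CUBIC))
d=cv2.absdiff(a,b).max(2);d[190:,280:440]=0
n,l,s,c=cv2.connectedComponentsWithStats((d>45).astype(np.uint8));print([tuple(x) for x in s[1:] if x[4]>8])
E
```

```text
[(np.int32(326), np.int32(134), np.int32(25), np.int32(35), np.int32(308)), (np.int32(325), np.int32(169), np.int32(8), np.int32(21), np.int32(121)), (np.int32(18), np.int32(309), np.int32(262), np.int32(91), np.int32(11878))]
```

View pics/t13z.png

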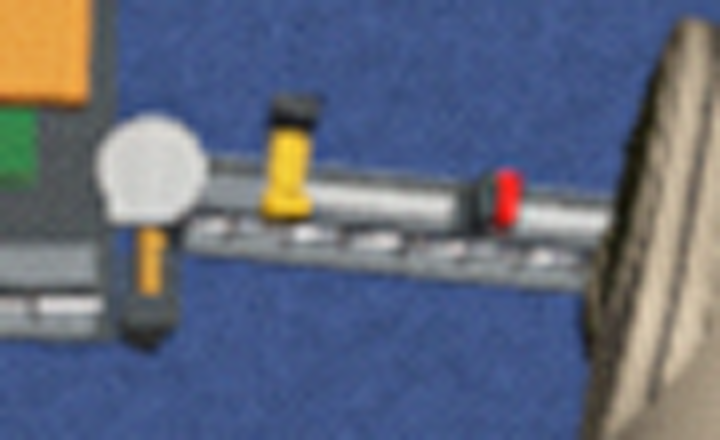

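```bash
python3 - <<'E'
from h import *
f=lambda x,y:onz("top",310+x/8-.44,190+y/8-.44,.165)
a,b=f(230,182),f(590,217);d=b-a;print(-np.degrees(np.arctan2(d[1],d[0]))-1.6)
print(manip.hand_in())
E
```

```text
94.94924893680002
the job is handed in; nothing more can be done
None
```

The gate is open to about 95°, past square, and the job is handed in with the gripper still holding the pull at 60 N. I squeezed the yellow safety catch home first, then the red bolt catch, and then swung the gate through the detent along its arc.

- **Gate angle:** I measured 95.4° and 94.8° from the tool's position, using two estimates of the hinge. The rail in the top camera gave 94.9°. Part of the arm hides the pull in the top view; the wrist view shows it centred in the pads.
- **Catches:** both still look squeezed home in the last pictures. When I squeezed them, the gripper read about 3 mm (safety) and 1.5 mm (bolt) narrower than the nominal home widths. I put that down to the gripper's width reading, as both had stopped moving and the safety tabs measured 43 mm apart in the picture, against 44 mm.
- **Everything else:** comparing the top pictures from start and end showed changes only at the gate and arm. The parts the arm covers could not be compared.
- **Limits:** the job took about 15 s of the 61 s. The highest wrist force reported after a move was about 12 N.

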